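Hold the alignment pin through both bushings of a bracket

TASK

Slide the orange dust slide on top of the bracket fully open, then take the alignment pin with the blue handle from the rack and thread it from above, without forcing it, through the upper and then the lower brass bushing. Finish still holding the pin there in the gripper, upright and still, its tip showing below the lower bushing but not standing on the bracket's base; do not let go. Leave the other pins, the ring gauge and the jar where they are.

Things in the scene. Friction and masses are not known exactly. Their poses are not given: they have to be found in the camera images.
- bracket: Fixed upright C-shaped green bracket, yaw within 0.45 rad. Origin: on its bores' vertical axis at table height. Base plate 70 (x) x 125 (y -90 to 35) x 10 mm. Column at y -86 to -64, 98 mm high; two arms, 44 mm wide (x), reach to y 24 at heights 40-54 and 84-98 mm, each with a brass bushing as thick as the arm, hole 15 mm, on one axis. 30 mm of free air between lower bushing and base plate
- upper_bore (a point): centre of the upper bushing's hole at its top face, 98 mm above the table
- lower_bore (a point): centre of the lower bushing's hole at its top face, 54 mm above the table, straight below the upper one
- dust_slide (a joint): opening of the orange dust slide in m: 0 shut (covers the upper bushing), 0.045 fully open at its stop, bore wholly free. It slides level towards the bracket's own -y (over the column) at about 3 N plus light damping and stays where it is left. Starts at 0 to 0.008, bore covered
- slide_tab (a point): middle of the orange upright tab of the dust slide, to pinch or push, 120.5 mm above the table: 20 mm (bracket x) by 12 mm (bracket y, the sliding direction), from 103.5 to 131.5 mm above the table. It is 27 mm towards bracket -y from the bore axis when shut, 72 mm when open. The slide's plate is 32 mm wide, 5 mm thick
- rack: fixed wooden rack, yaw within 0.3 rad: top plate 56 (x) x 200 (y) x 10 mm, upper face 122 mm above the table, on two end walls. Three through holes, 15 mm wide, at y = -65, 0 and 65 mm of its own frame, hold three pins in any order. Origin: under its centre, at table height
- blue_pin_handle (a point): centre of the blue handle of the alignment pin (loose, about 150 g): upright cylinder 24 mm in diameter, 48 mm high; its underside rests on the rack's top plate, so this point starts 146 mm above the table. Below the handle is a round steel shaft 12 mm in diameter, 110 mm long. z runs up along the pin
- blue_pin_tip (a point): lower end of the blue pin's shaft, on its axis, 134 mm below the handle's centre; the last 8 mm taper to 6 mm in diameter. Starts 12 mm above the table.
- red_pin_handle (a point): pin with a red handle; hangs upright in the rack like the blue one and has the same sizes; this point is the centre of its handle. Leave it alone.
- yellow_pin_handle (a point): pin with a yellow handle; hangs upright in the rack like the blue one and has the same sizes; this point is the centre of its handle. Leave it alone.
- ring_gauge: loose steel ring lying on the table, 60 mm outside, 32 mm inside, 18 mm high; origin under its centre. Leave it alone.
- jar: loose amber jar with a black cap standing on the table, 50 mm in diameter, 70 mm high; origin under its centre. Leave it alone.
Not all that is in view belongs to the job. What is shaped like the part that bears blue_pin_handle but green is not meant.

How it is judged:
On the way, in this order (a step that is already met when the one before it is completed fails the run):
1. the dust slide is open (at least 38 of 45 mm) (value of joint dust_slide above 0.038 m), for 0.1 s.
2. the blue pin's tip has passed down through the upper bushing (height (world z) of blue_pin_tip below 0.08 m and horizontal distance between blue_pin_tip and upper_bore below 0.006 m and horizontal distance between blue_pin_handle and upper_bore below 0.012 m), for 0.02 s.
At the end, for the whole second after the job is handed in: Slide open at least 38 mm; blue pin through both bushings, upright within 0.07 rad, tip 1.5 to 27.5 mm below the lower bushing and clear of the base plate, at rest, still gripped (over 1 N); other pins, ring gauge and jar within 30 mm of their starts (value of joint dust_slide above 0.038 m and height (world z) of blue_pin_tip between 0.0125 and 0.0385 m and horizontal distance between blue_pin_tip and lower_bore below 0.005 m and horizontal distance between blue_pin_handle and upper_bore below 0.008 m and angle between blue_pin_handle's own z axis and vertical below 0.07 rad and contact force between the fingers and blue_pin above 1 N and linear speed of blue_pin below 0.02 m/s and distance of each of red_pin_handle, yellow_pin_handle, ring_gauge, jar from where it was at the start of the episode below 0.03 m); the arm keeps its last pose, push and grip.
It fails at once if a bystander (red pin, yellow pin, ring gauge, jar) is shifted by more than 30 mm (distance of any of red_pin_handle, yellow_pin_handle, ring_gauge, jar from where it was at the start of the episode above 0.03 m).
It fails at once if the pin is forced against the bracket or its dust slide (over 40 N) (contact force between blue_pin and bracket above 40 N).
It also fails if it takes over 69 s, if anything falls off the work surface, if the arm or the gripper's body presses on something with over 40 N, if the wrist force passes 120 N, or if a joint passes its speed limit or range.

ROBOT

A 7-joint arm with a two-finger parallel gripper is mounted at the origin on the work surface. World frame = base frame: x ahead of the robot, y to its left, z up, the work surface at z = 0. Lengths are in m, angles in rad, forces in N, time in s.
With the tool pointing down it reaches from about 0.375 to 0.925 m from the base axis. Payload 3.1 kg.
Tool frame: the origin (TCP) lies between the finger pads; the fingertips stand 19 mm ahead of it and the grasp point (between the pads) is the TCP; z points along the fingers, y is the direction in which the jaws open and shut (so a half turn about z gives the same grasp; the last joint's range is limited). The gripper opens to 85 mm and grips with 20 to 120 N. Pads are 22 mm wide; open, the fingers measure 114 mm over their backs; the gripper's body (76 mm by 85 mm) begins 54 mm behind the grasp point. The pads swing forward as they close: fully open they stand 13 mm farther back than shut.
Start: joints at [-1.436, 0.383, 0.044, 1.598, -0.018, 1.161, -0.05], TCP at [0.15, 0.632, 0.25] pointing down, gripper open.
Joint ranges: [-2.61, 2.61], [-0.41, 2.15], [-1.48, 1.57], [0, 2.5], [-1.57, 4.71], [0.05, 1.97], [-2.85, 2.85]. Speed limits (rad/s): [2.79, 2.79, 3.14, 3.14, 3.14, 3.14, 3.14].

INTERFACE

Orientations are given as a unit quaternion [x, y, z, w].
In Python, from bench import move_ptp, movel, move_j, move_gripper, pause, inverse_kinematics, read_camera, camera_params, MotionError, sign_off, look_for, tip_of, read_time_s, read_qpos, read_joint_vel, read_effort, read_eef_pos, read_tcp_rot, read_ft_force, read_ft_torque, read_finger_gap gives the robot as it stands. Calls block until the motion is done:
- move_ptp(position, orientation): joint-space move of the TCP to a pose.
- movel(position, orientation=None, speed=0.15): straight line of the TCP; orientation=None keeps the orientation; speed is the mean speed in m/s.
- move_j(angles): joint-space move.
- move_gripper(opening, effort=None): finger opening in m; effort is the grip in N (None keeps the last); returns when the fingers have stopped.
- pause(seconds).
- inverse_kinematics(position, orientation): joint angles nearest the present ones, or None.
- read_camera(name): name is "side" or "top"; returns the picture (420x560x3 uint8, red, green, blue); there is no depth.
- camera_params(name): a dict with "K" (3x3 intrinsics, pixels), "dist_coeffs" ([k1, k2, p1, p2, k3] as OpenCV has them; the pictures are not rectified), "camera_from_world" (4x4, takes a point from world to camera coordinates). Camera axes: x right, y down, z forward; pixel columns grow to the right and rows downward; lengths in m; the calibration is good to about 2 mm. A picture is of the moment at which its call begins. camera_params takes no time and is no camera call.
A pose or a line that the arm cannot do raises MotionError and nothing moves.
- sign_off(): hands the job in, once; it reports no verdict.
Trained networks look in the newest picture that a camera, given by its name, has taken for a name from the list of things; names that differ only in an ending like _2 or _b are one class to them, and where a whole thing is asked for, a point or a joint stands for the part that bears it (a point fixed in the world has none). Each returns a list of dicts, best first, with "confidence" (0 to 1); they miss things now and then, are a little off and sometimes report something else, mostly with a low value. They report only what shows in the picture. A call takes as long as a camera call. They do not tell look-alikes from the thing itself.
- look_for(camera, name): "at" ([column, row] in pixels, amid what is visible of it).
- tip_of(camera, name): "at" ([column, row] in pixels: a listed point, or the origin of a listed thing).
Readings, each from a call of its own:
- read_time_s(): time.
- read_qpos(): joint angles.
- read_joint_vel(): joint speeds.
- read_effort(): joint torques, N m.
- read_eef_pos(): TCP position.
- read_tcp_rot(): TCP orientation.
- read_ft_force(): force on the tool from outside, world axes, zero at the start.
- read_ft_torque(): the same for the moment, N m.
- read_finger_gap(): finger opening in m.
Only numpy, scipy, OpenCV 4.12 (cv2) and the standard library are available. Lean on these libraries where they do the work, as an engineer would, in place of code of your own. Each camera call takes 0.05 s, during which the arm holds its last target. There are 200 camera calls.

## Working session

There is one attempt and no reset: what is moved stays moved. The work goes in short steps, each a Python script; the robot and the scene stay as the last script left them, time stands still between calls to the robot, and variables do not carry over. Pictures are saved under pics/ and viewed, about 8 in all and at most 12, crops included, and the job is handed in when it is done.

```bash
mkdir -p pics; ls
cat > h.py <<'E'
import numpy as np, cv2
from bench import *
def P(c):
    p=camera_params(c); return np.array(p["K"]),np.array(p["dist_coeffs"]),np.array(p["camera_from_world"])
def ray(c,uv):
    K,d,T=P(c); n=cv2.undistortPoints(np.array([[uv]],float),K,d)[0,0]
    R=T[:3,:3]; v=R.T@np.array([n[0],n[1],1]); return -R.T@T[:3,3], v/np.linalg.norm(v)
def at_z(c,uv,z):
    o,v=ray(c,uv); return o+v*(z-o[2])/v[2]
def tri(a,b):
    (o1,v1),(o2,v2)=ray("side",a),ray("top",b)
    s=np.linalg.lstsq(np.c_[v1,-v2],o2-o1,rcond=None)[0]
    p,q=o1+s[0]*v1,o2+s[1]*v2; return (p+q)/2,np.linalg.norm(p-q)
def proj(c,X):
    K,d,T=P(c); return cv2.projectPoints(np.atleast_2d(X).astype(float),cv2.Rodrigues(T[:3,:3])[0],T[:3,3],K,d)[0][:,0]
def snap(c,f=None):
    im=read_camera(c)
    if f: cv2.imwrite("pics/"+f,im[:,:,::-1])
    return im
E
python3 - <<'E'
from h import *
import time
for c in("side","top"):
    snap(c,c+"0.png")
    K,d,T=P(c); print(c,"cam at",-T[:3,:3].T@T[:3,3],"f",K[0,0])
Z=dict(bracket=0,upper_bore=.098,lower_bore=.054,slide_tab=.1205,rack=0,blue_pin_handle=.146,blue_pin_tip=.012,red_pin_handle=.146,yellow_pin_handle=.146,ring_gauge=0,jar=0)
for n,z in Z.items():
    for c in("side","top"):
        print(n,c,[(np.round(r["at"]).tolist(),round(r["confidence"],2),at_z(c,r["at"],z)[:2].round(4).tolist()) for r in tip_of(c,n)[:3]])
print(read_time_s())
E
```

```text
pics
side cam at [0.34325117 0.4591189  0.62211642] f 402.47174607794045
top cam at [0.43223585 0.01120581 0.92204061] f 422.44749640892996
bracket side [([347.0, 182.0], 0.56, [0.5136, -0.184]), ([240.0, 280.0], 0.18, [0.5918, 0.1425])]
bracket top [([383.0, 254.0], 0.61, [0.5151, -0.1805])]
upper_bore side [([353.0, 146.0], 0.57, [0.5136, -0.19])]
upper_bore top [([395.0, 251.0], 0.6, [0.5135, -0.1827])]
lower_bore side [([350.0, 166.0], 0.85, [0.5096, -0.178]), ([236.0, 208.0], 0.5, [0.6602, 0.0369])]
lower_bore top [([388.0, 254.0], 0.93, [0.5116, -0.1775])]
slide_tab side [([354.0, 129.0], 0.69, [0.5239, -0.2161])]
slide_tab top [([415.0, 246.0], 0.72, [0.5215, -0.2145])]
rack side [([244.0, 328.0], 0.7, [0.5364, 0.2193])]
rack top [([202.0, 237.0], 0.97, [0.5493, 0.217])]
blue_pin_handle side [([240.0, 279.0], 0.87, [0.5345, 0.2162]), ([301.0, 321.0], 0.85, [0.4319, 0.2329]), ([315.0, 277.0], 0.71, [0.4432, 0.1639])]
blue_pin_handle top [([181.0, 233.0], 0.71, [0.5381, 0.2237]), ([178.0, 286.0], 0.6, [0.4398, 0.224]), ([219.0, 285.0], 0.5, [0.4425, 0.1476])]
blue_pin_tip side [([308.0, 319.0], 0.94, [0.4478, 0.1607]), ([241.0, 281.0], 0.35, [0.5849, 0.1496])]
blue_pin_tip top [([195.0, 287.0], 0.61, [0.4399, 0.2235]), ([229.0, 286.0], 0.56, [0.444, 0.1513])]
red_pin_handle side [([221.0, 318.0], 0.66, [0.5247, 0.2771]), ([341.0, 244.0], 0.19, [0.4329, 0.0948])]
red_pin_handle top [([153.0, 238.0], 0.46, [0.5276, 0.2759])]
yellow_pin_handle side [([253.0, 244.0], 0.92, [0.5485, 0.1554])]
yellow_pin_handle top [([218.0, 227.0], 0.66, [0.5498, 0.1546]), ([302.0, 174.0], 0.46, [0.6527, -0.0016])]
ring_gauge side [([342.0, 246.0], 0.81, [0.4575, -0.0126])]
ring_gauge top [([308.0, 278.0], 0.63, [0.4623, -0.0185])]
jar side [([234.0, 209.0], 0.7, [0.6927, 0.0012])]
jar top [([303.0, 173.0], 0.93, [0.6972, -0.0058])]
1.2
```

View pics/side0.png

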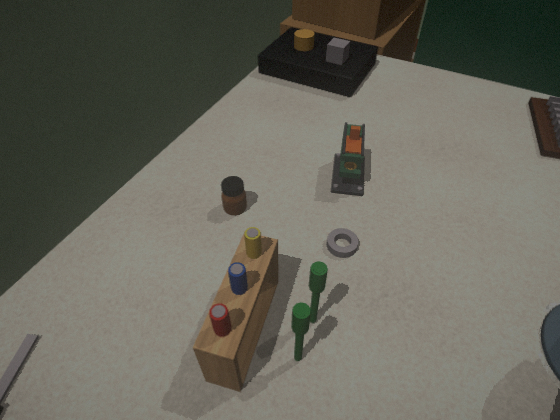

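View pics/top0.png

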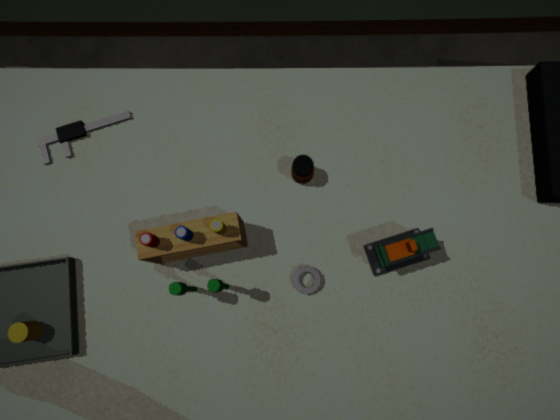

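The blue pin is the middle one in the rack (side 240,279; top 183,233). The green pins on the table are decoys. The bracket's slide is shut (orange, top ~403,249; tab ~413,246). I'll open the slide with closed fingers.

```bash
cat >> h.py <<'E'
from scipy.spatial.transform import Rotation as Rn
def down(a): # tool z down, tool x at heading a
    x=np.array([np.cos(a),np.sin(a),0]);z=np.array([0,0,-1.]);return Rn.from_matrix(np.c_[x,np.cross(z,x),z]).as_quat()
E
python3 - <<'E'
from h import *
d=np.array([.0102,-.034]);d/=np.linalg.norm(d);a=np.arctan2(d[1],d[0]);print("yaw",a+np.pi/2)
tab=np.array([.5227,-.2153])
print(read_tcp_rot(),Rn.from_quat(read_tcp_rot()).as_matrix().round(2).tolist())
def go(p,z): return np.r_[p,z]
best=None
for h in(a,a+np.pi):
    q=inverse_kinematics(go(tab-25*d/1000,.3),down(h)); print(h,None if q is None else np.round(q,2))
    if q is not None and abs(q[6])<2.7 and (best is None or abs(q[6])<abs(best[1])): best=(h,q[6])
o=down(best[0])
p=np.array(read_eef_pos());p[2]=.32;movel(p,speed=.25)
move_gripper(0.0,30)
move_ptp(go(tab-.026*d,.3),o); print(read_time_s())
movel(go(tab-.026*d,.145),speed=.2); movel(go(tab-.026*d,.127),speed=.06)
f0=np.array(read_ft_force());print("f0",f0,read_eef_pos(),read_finger_gap())
movel(go(tab-.012*d,.127),speed=.06);print((np.array(read_ft_force())-f0).round(1))
movel(go(tab+.015*d,.127),speed=.06);print((np.array(read_ft_force())-f0).round(1))
for s in np.arange(.018,.032,.002):
    movel(go(tab+s*d,.127),speed=.03);f=(np.array(read_ft_force())-f0);print(s,f.round(1))
    if abs(f[:2]@d)>9: break
print(read_time_s());snap("top","top1.png");snap("side","side1.png")
for c in("side","top"):
    for n,z in(("slide_tab",.1205),("upper_bore",.098)): print(n,c,[(r["at"],at_z(c,r["at"],z)[:2].round(4)) for r in tip_of(c,n)[:1]])
E
```

```text
yaw 0.291456794477867
[ 1.16118592e-01  9.93235356e-01 -2.11972559e-05 -2.35181386e-05] [[-0.97, 0.23, -0.0], [0.23, 0.97, -0.0], [0.0, -0.0, -1.0]]
-1.2793395323170296 [-0.82  0.44  1.4   1.82 -0.45  1.27 -2.15]
1.8622531212727635 [-0.53  0.2   0.92  1.82 -0.17  1.21  0.74]
5.5417
f0 [-0.43345558  0.2638819  -0.01591957] [ 0.51492286 -0.19023826  0.12663607] -0.00018389924975563185
[ 1.6  2.  -1.1]
[0.1 0.5 1.3]
0.018 [-0.4  1.   0.8]
0.019999999999999997 [-2.5  4.   4.2]
0.021999999999999995 [-3.8  6.7  7.6]
0.023999999999999994 [-6.7  9.2  9.2]
8.9
slide_tab side [([355.7, 121.0], array([ 0.5316, -0.2441]))]
upper_bore side [([352.6, 143.4], array([ 0.5182, -0.198 ]))]
slide_tab top []
upper_bore top [([393.0, 251.9], array([ 0.5112, -0.1786]))]
```

Run:
```python
from h import *
p=np.array(read_eef_pos());d=np.array([.287,-.958])
movel(np.r_[p[:2]-.004*d,p[2]],speed=.06)
p=np.array(read_eef_pos());p[2]=.32;movel(p,speed=.25)
move_ptp([.5,.08,.36],down(1.862)); move_gripper(.06)
a=snap("top");b=snap("side")
crop=lambda im,u,v:cv2.resize(im[v-40:v+40,u-50:u+50],None,fx=5,fy=5,interpolation=cv2.INTER_CUBIC)
cv2.imwrite("pics/c1.png",np.vstack([crop(a,400,250)[:300],crop(b,350,155)[:300] if 0 else crop(b,350,155)[:300]])[:,:,::-1])
cv2.imwrite("pics/top2.png",a[:,:,::-1]);cv2.imwrite("pics/side2.png",b[:,:,::-1])
for n,z in(("slide_tab",.1205),("upper_bore",.098),("lower_bore",.054),("bracket",0),("blue_pin_handle",.146),("red_pin_handle",.146),("yellow_pin_handle",.146)):
  for c in("side","top"): print(n,c,[(np.round(r["at"],1).tolist(),round(r["confidence"],2),at_z(c,r["at"],z)[:2].round(4).tolist()) for r in tip_of(c,n)[:3]])
print(read_time_s())
```

```text
slide_tab side [([354.8, 118.4], 0.83, [0.5366, -0.2522]), ([221.1, 319.4], 0.45, [0.5335, 0.2695])]
slide_tab top [([436.0, 239.1], 0.73, [0.534, -0.2541])]
upper_bore side [([353.8, 148.2], 0.7, [0.5104, -0.1843])]
upper_bore top [([391.4, 254.4], 0.93, [0.5063, -0.1754]), ([388.5, 255.4], 0.34, [0.5043, -0.1698])]
lower_bore side [([349.7, 168.2], 0.56, [0.5087, -0.1717])]
lower_bore top [([388.2, 255.8], 0.7, [0.5073, -0.1788])]
bracket side [([346.1, 180.3], 0.69, [0.5171, -0.1898]), ([222.2, 318.9], 0.57, [0.5781, 0.2223])]
bracket top [([384.4, 255.6], 0.86, [0.5123, -0.1825])]
blue_pin_handle side [([241.0, 276.8], 0.92, [0.5347, 0.2121]), ([302.5, 248.1], 0.8, [0.4803, 0.1277])]
blue_pin_handle top [([288.6, 253.9], 0.52, [0.5008, 0.0223])]
red_pin_handle side [([220.8, 321.2], 0.61, [0.5228, 0.2814])]
red_pin_handle top []
yellow_pin_handle side [([250.1, 244.9], 0.62, [0.5517, 0.1583])]
yellow_pin_handle top []
13.025
```

View pics/c1.png

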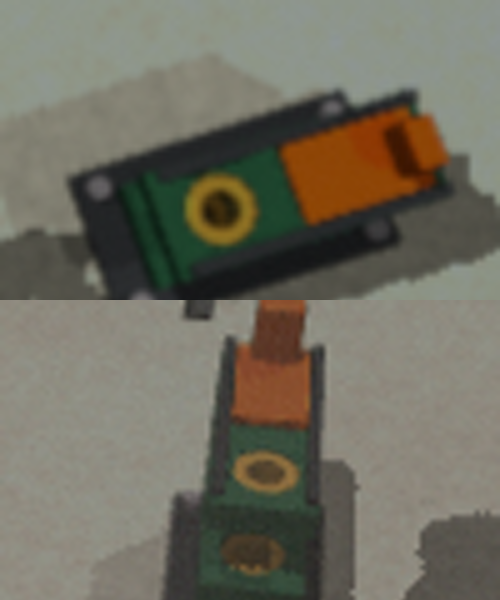

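Slide is fully open and the bore is free. Rings are at top (394,251.5) for the upper bushing, and side (353,149) and (350,165.5) for the upper and lower. Next I'll segment the brass rings and the blue handle for precise positions.

Run:
```python
from h import *
from scipy.optimize import least_squares
def ring(f,u,v,r=9):
    im=cv2.imread("pics/"+f);s=8;c=cv2.resize(im[v-r:v+r,u-r:u+r],None,fx=s,fy=s,interpolation=cv2.INTER_CUBIC)
    h=cv2.cvtColor(c,cv2.COLOR_BGR2HSV);m=cv2.inRange(h,(12,100,75),(32,255,255))
    cs,_=cv2.findContours(m,cv2.RETR_EXTERNAL,cv2.CHAIN_APPROX_NONE);k=cv2.convexHull(max(cs,key=cv2.contourArea))
    e=cv2.fitEllipse(k);return (np.array(e[0])+.5)/s-.5+[u-r,v-r],np.array(e[1])/s
T=ring("top2.png",394,251);S=ring("side2.png",353,149);L=ring("side2.png",350,166,7)
for n,x in zip("TSL",(T,S,L)):print(n,x)
print("upper top/side",at_z("top",T[0],.098),at_z("side",S[0],.098),"lower side",at_z("side",L[0],.054))
print("tri",tri(S[0],T[0]))
for c,u,v in(("top",183,233),("side",239,278)):
    im=cv2.imread(f"pics/{c}0.png")[v-30:v+30,u-30:u+30];h=cv2.cvtColor(im,cv2.COLOR_BGR2HSV)
    m=cv2.inRange(h,(105,110,40),(130,255,255));ys,xs=np.nonzero(m);print(c,len(xs),xs.min()+u-30,xs.max()+u-30,ys.min()+v-30,ys.max()+v-30)
    # silhouette fit: model hull of handle cylinder
    t=np.linspace(0,2*np.pi,24,endpoint=False);circ=np.c_[.012*np.cos(t),.012*np.sin(t)]
    m0=cv2.morphologyEx(cv2.bitwise_or(m,cv2.inRange(h,(95,40,60),(135,255,255))),cv2.MORPH_CLOSE,np.ones((5,5)))
    best=None
    big=cv2.resize(m0,None,fx=4,fy=4)>127
    c0=np.array([.536,.219]) 
    def iou(p):
        X=np.vstack([np.c_[circ+p,np.full(24,z)] for z in(.122,.170)])
        q=cv2.convexHull(((proj(c,X)-[u-30,v-30]+.5)*4).astype(np.float32)).astype(int);M=np.zeros(big.shape,np.uint8);cv2.fillConvexPoly(M,q,1);M=M>0
        return (M&big).sum()/(M|big).sum()
    g=[(iou(c0+[i*1e-3,j*1e-3]),i,j) for i in range(-12,13) for j in range(-12,13)];b=max(g);print(c,b,c0+np.array(b[1:])*1e-3)
```

```text
T (array([393.77692986, 251.40010643]), array([14.1926403 , 14.79557705]))
S (array([352.71343136, 148.95170116]), array([ 8.16340637, 13.24762058]))
L (array([353.9264431 , 165.55738354]), array([4.81040478, 5.46693611]))
upper top/side [ 0.51213709 -0.18011908  0.098     ] [ 0.51155044 -0.18101662  0.098     ] lower side [ 0.50376938 -0.18371531  0.054     ]
tri (array([ 0.51168677, -0.18002375,  0.09875998]), np.float64(0.0007697781519778937))
top 52 175 187 226 238
top (np.float64(0.36393176279447603), 1, -1) [0.537 0.218]
side 60 229 244 263 278
side (np.float64(0.4128270432970595), 2, -4) [0.538 0.215]
```

Run:
```python
from h import *
o=down(1.75);p=[.5375,.216]
move_ptp(p+[.26],o)
f00=np.array(read_ft_force())
movel(p+[.18],speed=.2);movel(p+[.148],speed=.08);print("down",np.array(read_ft_force())-f00)
move_gripper(.02,40);print("gap",read_finger_gap(),"f",(np.array(read_ft_force())-f00).round(1),np.round(read_ft_torque(),2))
movel(p+[.165],speed=.05);print((np.array(read_ft_force())-f00).round(1))
movel(p+[.34],speed=.15);pause(.2);print("gap",read_finger_gap(),(np.array(read_ft_force())-f00).round(2),read_time_s())
a=snap("top");b=snap("side","side3.png");cv2.imwrite("pics/top3.png",a[:,:,::-1])
cv2.imwrite("pics/c3.png",np.hstack([b[60:360,150:400],a[100:400,60:310]])[:,:,::-1])
```

```text
down [0.76294428 0.56114317 0.41363462]
gap 0.02308047616816815 f [0.4 0.4 2.5] [-0.08  0.09 -0.03]
[ 0.9  0.4 -1.3]
gap 0.022644976980643425 [ 0.45 -0.16 -0.87] 17.275
```

View pics/c3.png

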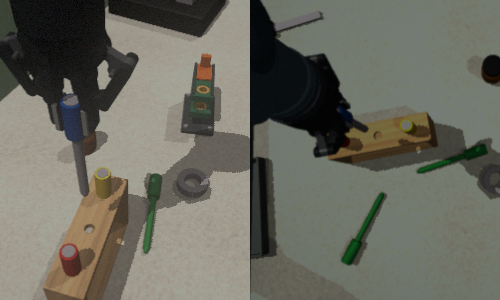

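The blue pin is held and out of the rack. Both green decoys now lie on the table, and the ring and other pins are in place. Moving above the bore next.

Run:
```python
from h import *
o=down(1.75)
movel([.5118,-.1806,.34],speed=.2);movel([.5118,-.1806,.262],speed=.1);pause(.3)
print(read_eef_pos(),Rn.from_quat(read_tcp_rot()).as_matrix()[:,2].round(4),read_time_s(),read_finger_gap())
a=snap("top","top4.png");b=snap("side","side4.png")
A=cv2.resize(a[190:310,320:460],None,fx=4,fy=4)[:400];B=cv2.resize(b[60:200,300:400],None,fx=4,fy=4)
cv2.imwrite("pics/c4.png",cv2.hconcat([cv2.resize(b[60:200,300:400],(400,560),interpolation=2),cv2.resize(a[180:320,320:420],(400,560),interpolation=2)])[:,:,::-1])
for n in("blue_pin_tip","blue_pin_handle"):
  for c in("side","top"): print(n,c,[(np.round(r["at"],1).tolist(),round(r["confidence"],2)) for r in tip_of(c,n)[:3]])
for c in("side","top"):print(c,proj(c,[[.5118,-.1806,.258],[.5118,-.1806,.124]]))
```

```text
[ 0.51212319 -0.18063826  0.26247259] [ 1.e-03  1.e-04 -1.e+00] 20.7417 0.023206516103503133
blue_pin_tip side [([291.8, 312.1], 0.95), ([300.7, 363.3], 0.94), ([354.0, 135.7], 0.64)]
blue_pin_tip top [([227.0, 271.2], 0.83), ([396.8, 248.8], 0.65), ([154.2, 235.9], 0.6)]
blue_pin_handle side [([301.2, 249.1], 0.97), ([367.9, 76.8], 0.67), ([256.0, 239.5], 0.43)]
blue_pin_handle top [([287.2, 253.0], 0.95), ([159.1, 352.7], 0.71), ([414.0, 242.4], 0.57)]
side [[364.23404039  77.73845559]
 [354.20846665 138.83546831]]
top [[417.87886413 241.95226176]
 [397.26176264 250.27391395]]
```

View pics/c4.png

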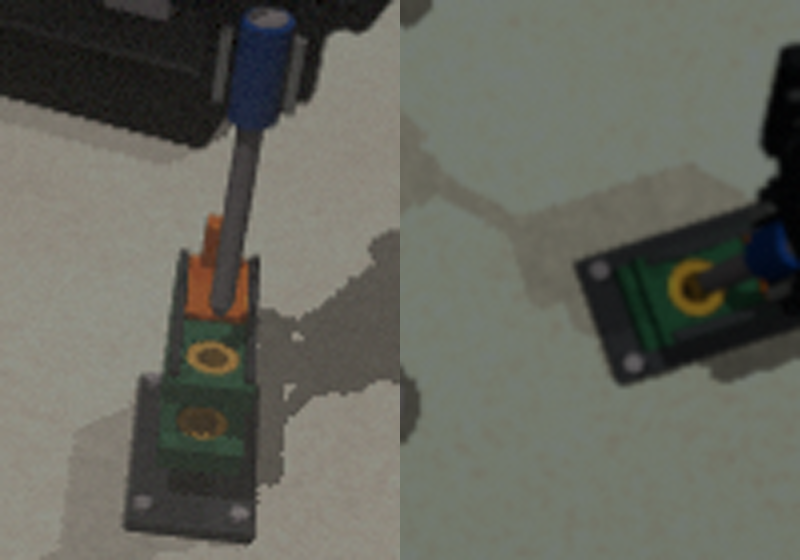

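```bash
cat > fit.py <<'E'
from h import *
from scipy.optimize import least_squares
def mids(c,f,tcp,hs,bg=None,verbose=0):
    """shaft mid-points in the image: for heights above the tip, strongest edge pair across the predicted axis"""
    im=cv2.GaussianBlur(cv2.imread("pics/"+f),(0,0),.7).astype(np.float32);out=[]
    for h in hs:
        X=np.array([*tcp[:2],tcp[2]-.004-.134+h]);q=proj(c,[X,X+[0,0,.01]]);t=q[1]-q[0];t/=np.linalg.norm(t);n=np.array([-t[1],t[0]])
        w=12e-3*P(c)[0][0,0]/(P(c)[2]@np.r_[X,1])[2]      # shaft width px
        s=np.arange(-8,8.01,.1);pt=q[0]+s[:,None]*n
        I=cv2.remap(im,pt[:,0:1].astype(np.float32),pt[:,1:2].astype(np.float32),cv2.INTER_LINEAR)[:,0]
        g=np.linalg.norm(np.gradient(I,.1,axis=0),axis=1)
        sc=[(min(np.interp(m-w/2,s,g),np.interp(m+w/2,s,g)),m) for m in np.arange(-4,4.01,.05)]
        b=max(sc);out.append((h,b[1],b[0],q[0],n))
    return out
def fit(meas,tcp):
    # params: xy at tip, xy at handle centre
    def res(p):
        r=[]
        for c,l in meas.items():
            for h,m,g,q0,n in l:
                xy=p[:2]+(p[2:]-p[:2])*h/.134;z=tcp[2]-.138+h
                r.append((proj(c,[np.r_[xy,z]])[0]-q0)@n-m)
        return np.r_[r,(p[:2]-p[2:])*20]   # weak upright prior
    return least_squares(res,np.r_[tcp[:2],tcp[:2]],loss="soft_l1",f_scale=.3)
E
python3 - <<'E'
from fit import *
tcp=np.array([.51212,-.18064,.26247])
M={"side":mids("side","side4.png",tcp,np.arange(.012,.105,.01)),"top":mids("top","top4.png",tcp,np.arange(.012,.07,.01))}
for c in M: print(c,[(round(float(h),3),round(float(m),2),round(float(g),1)) for h,m,g,_,_ in M[c]], M[c][0][4].round(2))
r=fit(M,tcp);print("tip,handle offs mm",((r.x-np.r_[tcp[:2],tcp[:2]])*1e3).round(2),r.cost)
for c in M: print(c,r.fun[:len(M["side"])].round(2) if c=="side" else r.fun[len(M["side"]):].round(2))
E
```

```text
side [(0.012, 0.35, 29.2), (0.022, -0.05, 34.0), (0.032, 0.5, 19.7), (0.042, 0.8, 19.2), (0.052, -0.45, 33.2), (0.062, -0.0, 61.0), (0.072, 0.1, 58.0), (0.082, 0.05, 58.2), (0.092, 0.2, 64.5), (0.102, 0.4, 72.7)] [0.99 0.16]
top [(0.012, -0.4, 16.3), (0.022, 0.5, 5.2), (0.032, -3.5, 5.4), (0.042, -0.15, 9.1), (0.052, -0.35, 10.3), (0.062, -1.05, 8.7)] [0.38 0.93]
tip,handle offs mm [-2.4   6.9  -3.35 12.26] 1.5268055226158637
side [-0.08  0.3  -0.26 -0.58  0.65  0.19  0.07  0.11 -0.06 -0.28]
top [ 0.1  -0.85  3.09 -0.31 -0.17  0.47  0.02 -0.11]
```

Across both viewing directions the shaft is centred within about 1 mm. I'll descend to just above the bore and check along the view direction.

Run:
```python
from h import *
movel([.5118,-.1806,.242],speed=.1);pause(.3);t=np.array(read_eef_pos());print(t,np.round(read_ft_force(),2),read_time_s())
a=snap("top","top5.png");b=snap("side","side5.png")
def crop(c,im,u,v):
    k=12;r=cv2.resize(im[v-25:v+20,u-16:u+16],None,fx=k,fy=k,interpolation=cv2.INTER_CUBIC).copy()
    th=np.linspace(0,6.28,40)
    for z,rad,col in((t[2]-.138,.003,(255,0,255)),(t[2]-.130,.006,(255,0,255)),(.098,.0075,(0,255,255))):
        q=proj(c,np.c_[t[0]+rad*np.cos(th),t[1]+rad*np.sin(th),np.full(40,z)])
        cv2.polylines(r,[(((q-[u-16,v-25])+.5)*k).astype(int)],True,col,1)
    return r
cv2.imwrite("pics/c5.png",np.hstack([crop("side",b,353,145),crop("top",a,396,252)])[:,:,::-1])
```

```text
[ 0.51210711 -0.18075602  0.24245744] [ 0.33  0.45 -1.7 ] 21.6917
```

View pics/c5.png

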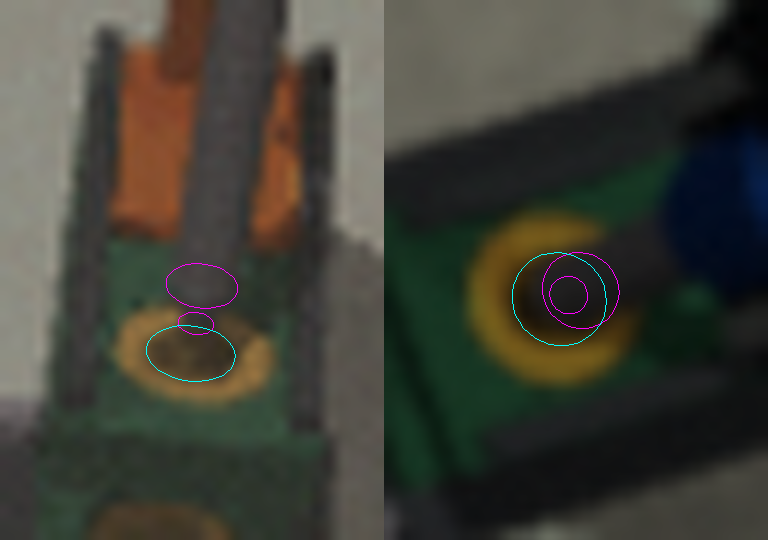

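Run:
```python
from h import *
def e(f,u,v):
    k=12;r=cv2.imread("pics/"+f)[v-25:v+20,u-16:u+16].astype(float);r=255*(np.clip(r/110,0,1))**.6
    return cv2.resize(r.astype(np.uint8),None,fx=8,fy=8,interpolation=cv2.INTER_NEAREST)
cv2.imwrite("pics/c6.png",np.hstack([e("side5.png",353,145),e("side4.png",353,145),e("top5.png",396,252)]))
```

```text
(no output)
```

View pics/c6.png

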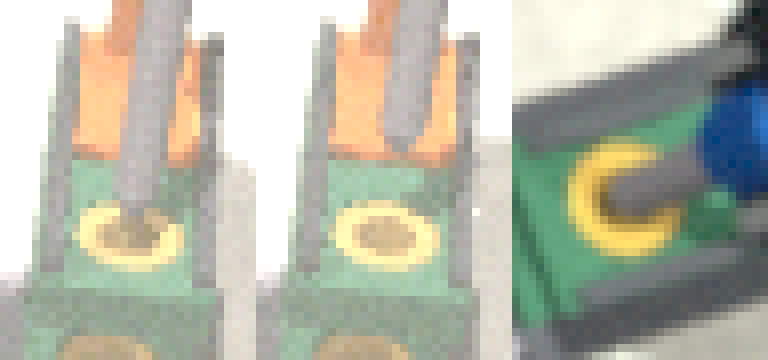

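The pin tip sits over the upper hole in both views (side 353.6,146.6; top ~393.5,251), with the slide clear. Any offset is about 2 mm or less, inside the taper's capture range. Descending with force checks.

Run:
```python
from h import *
p=np.array([.5118,-.1806]);f0=np.array(read_ft_force())
for z in np.r_[np.arange(.237,.214,-.003),np.arange(.210,.163,-.004),.1635]:
    movel(np.r_[p,z],speed=.04);f=np.array(read_ft_force())-f0
    print(round(z,4),f.round(1),np.round(np.array(read_eef_pos())*1e3,1))
    if abs(f[2])>7 or np.hypot(*f[:2])>8: print("stop");break
print(read_time_s(),read_finger_gap())
```

```text
0.237 [ 0.3 -0.6  0.4] [ 511.4 -180.5  236.5]
0.234 [-0.1 -1.1  0.5] [ 511.6 -180.5  233.7]
0.231 [-0.6  0.2  0.5] [ 511.6 -180.5  230.8]
0.228 [-0.  -0.5  0.4] [ 511.6 -180.5  227.8]
0.225 [ 0.1 -0.1 -0.3] [ 511.7 -180.7  224.8]
0.222 [-0.7 -0.7 -0. ] [ 511.7 -180.7  221.8]
0.219 [ 0.8 -0.5 -0.2] [ 511.7 -180.6  218.8]
0.216 [-0.3 -1.   0.3] [ 511.7 -180.6  215.8]
0.21 [ 0.7 -2.3  0.5] [ 511.5 -180.6  209.6]
0.206 [ 0.1 -1.7 -1. ] [ 511.6 -180.6  205.7]
0.202 [ 0.7 -1.5  0.2] [ 511.7 -180.6  201.7]
0.198 [ 0.7 -0.9 -0.6] [ 511.6 -180.6  197.7]
0.194 [ 0.1 -0.9  0.5] [ 511.6 -180.6  193.7]
0.19 [-0.3 -1.5  0.8] [ 511.7 -180.6  189.7]
0.186 [ 0.3 -1.1 -0.3] [ 511.6 -180.6  185.7]
0.182 [ 0.2 -1.3  0.3] [ 511.7 -180.6  181.7]
0.178 [-0.  -1.5 -0.9] [ 511.6 -180.6  177.7]
0.174 [-0.2 -1.8 -0.9] [ 511.6 -180.6  173.7]
0.17 [ 0.  -1.2 -0.5] [ 511.6 -180.6  169.7]
0.166 [ 0.1 -1.5 -1.1] [ 511.7 -180.6  165.7]
0.1635 [ 0.5 -1.6 -2.1] [ 511.7 -180.6  163.3]
27.1167 0.0228100474393434
```

Run:
```python
from h import *
pause(.5);a=snap("top","top7.png");b=snap("side","side7.png");t=np.array(read_eef_pos())
print(t,np.round(read_joint_vel(),3),np.round(read_ft_force(),1),read_finger_gap())
for n,z in(("red_pin_handle",.146),("yellow_pin_handle",.146),("ring_gauge",0),("jar",0),("slide_tab",.1205),("blue_pin_handle",t[2]-.004)):
  for c in("side","top"): print(n,c,[(round(r["confidence"],2),at_z(c,r["at"],z)[:2].round(4).tolist()) for r in tip_of(c,n)[:2]])
for z in (.1355,.1595,.1835):print(z,proj("side",[[t[0],t[1],z]]))
B=cv2.resize(b[80:200,290:410],None,fx=5,fy=5,interpolation=0);cv2.imwrite("pics/c7.png",np.clip(B[:,:,::-1]*1.6,0,255))
```

```text
[ 0.51168495 -0.18065384  0.1634763 ] [ 0.001 -0.     0.001 -0.001  0.001 -0.001  0.   ] [ 1.3 -2.  -2.4] 0.02295674423977005
red_pin_handle side [(0.96, [0.525, 0.2816]), (0.62, [0.49, 0.2747])]
red_pin_handle top [(0.48, [0.5257, 0.2724])]
yellow_pin_handle side [(0.82, [0.5508, 0.1496])]
yellow_pin_handle top [(0.44, [0.5479, 0.1552])]
ring_gauge side [(0.92, [0.461, -0.0168]), (0.59, [0.5168, -0.1812])]
ring_gauge top [(0.56, [0.4601, -0.0145])]
jar side [(0.79, [0.6937, -0.0027])]
jar top [(0.73, [0.6974, -0.0096])]
slide_tab side []
slide_tab top []
blue_pin_handle side [(0.84, [0.5037, -0.1784]), (0.7, [0.4768, 0.1373])]
blue_pin_handle top [(0.94, [0.4972, 0.0241]), (0.73, [0.3305, 0.246])]
0.1355 [[355.04152543 134.17402127]]
0.1595 [[356.69783254 124.12183487]]
0.1835 [[358.42661221 113.61310902]][ WARN:0@8.713] global loadsave.cpp:1063 imwrite_ Unsupported depth image for selected encoder is fallbacked to CV_8U.
```

View pics/c7.png

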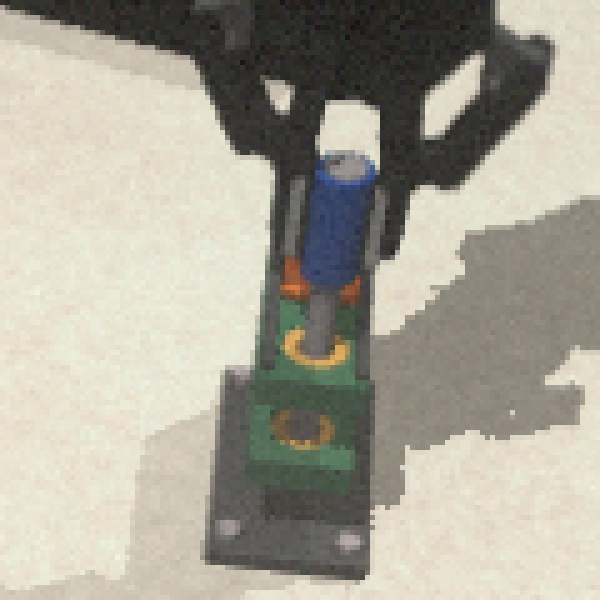

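The picture shows the pin through the upper ring (side ~354,148) and filling the lower hole (side ~350.5,165.5). The handle top is at (359,113), where I predicted (358.4,113.6). The slide is open and the contact forces are small, so I'm handing in.

```bash
python3 -c "
from bench import *
print(read_time_s(),sign_off())"
```

```text
the job is handed in; nothing more can be done
28.3167 None
```

I pushed the dust slide open to its stop, took the blue pin from the middle rack hole, and lowered it through both bushings. I handed the job in at 28.3 s with the pin still gripped; no verdict was given.

**Slide:** the force rose to about 11 N at the stop, and the picture taken after backing off showed the bore wholly free. In the final check the networks did not find the tab. The last picture still shows orange behind the handle, clear of the bore.

**Pin:**
- **Insertion:** the force changed by at most about 2.5 N on any axis on the way down.
- **Height:** I estimate the tip is about 25 mm above the table, 14 to 15 mm below the lower bushing. This comes from the gripper height, because the tip itself is hidden in both views.
- **Position:** the last side picture shows the pin filling the lower hole, with the handle top within 1 px of where I predicted.
- **Hold:** the joints are at rest and the finger opening is 23 mm. I did not read the grip force itself; it was commanded at 40 N.

**Bystanders:** the red and yellow pins, the ring and the jar were all found within about 10 mm of their starting estimates.

**Disagreements:**
- The networks reported other objects or poor positions for the blue handle late in the run, so I relied on the pictures and my own fits.
- Just above the bore, the two cameras disagreed by about 2 mm on where the tip was along the viewing direction. I left that uncorrected because it was within the taper's capture range.
- The two green decoy pins ended up lying on the table. I did not see what tipped them.

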